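Put the lids back on the washed storage pots

ROBOT

A 6-joint arm with a two-finger parallel gripper is mounted at the origin on a cart in front of the work surface, level with it; the furniture and walls round the work are solid. World frame = base frame: x ahead of the robot, y to its left, z up, the work surface at z = 0. Lengths are in mm, angles in rad, forces in N, time in s.
With the tool pointing down it reaches from about 350 to 875 mm from the base axis. Payload 4.2 kg.
Tool frame: the origin (TCP) lies at the very end of the fingers, on their centre line; the grasp point (between the pads) lies 19 mm behind it; z points along the fingers, y is the line along which they close (so a half turn about z gives the same grasp; the last joint's range is limited). The gripper opens to 85 mm and grips with 20 to 120 N. Pads are 22 mm wide; open, the fingers measure 114 mm over their backs; the gripper's body (76 mm by 85 mm) begins 54 mm behind the grasp point. The pads swing forward as they close: fully open they stand 13 mm farther back than shut.
Start: joints at [-1.019, 0.385, 0.008, 0, -1.194, -0.259], TCP at [180.412, -598.373, 231.312] pointing down, gripper open.
Joint ranges: [-3.14, 3.14], [-1.21, 2.06], [-1.07, 1.41], [-3.16, 2.05], [-2.99, -0.16], [-3.1, 3.1]. Speed limits (rad/s): [2.79, 2.79, 3.14, 3.14, 3.14, 3.14].

INTERFACE

Orientations are given as a unit quaternion [x, y, z, w].
In Python, from bench import arm, optics gives the robot as it stands. The module is installed in compiled form; this text tells all that it offers.
- The arm moves only by the tool step_arm, never from a script. Its argument "motion" is a list of rows, each an object with "dr": the turn, a rotation vector about the tool's x, y, z in units of 8 degrees (1.0 is 8 degrees), a list of three; "slide": the shift along the tool's x, y, z in mm, a list of three; "jaw": the finger opening in mm, from 0 to 85.4. A call has exactly 8 rows; each row is the pose to reach, as a shift and turn from the pose commanded when the call began, along the tool's axes at that moment; what a row does not reach only later rows make up. A row lasts 1/8 s, in which the tool goes at most 62.5 mm and 10.7 degrees, less where a joint would pass 70% of its speed; a pose out of reach is approached as far as the arm can. A call with a gripper value outside its range is refused whole. The fingers move at their own pace and stop on an object; the grip force is fixed at half the most. Time passes only in rows, so rows that repeat a pose let the fingers close, or fill a call up. It gives the time, the measured TCP pose, the force, the opening and the grip force at its end, in the units of the state.
- arm.read_state(): the state, without advancing time (a new reading comes with each control period).
- optics.get_image(name): name is "side" or "top"; returns the picture (420x560x3 uint8, blue, green, red); there is no depth.
- optics.camera_info(name): a dict with "camera_matrix" (3x3 intrinsics, pixels), "view" (4x4, takes a point from world to camera coordinates). Camera axes: x right, y up, looking along -z (the intrinsics and any distortion apply to the point x, -y, -z); pixel columns grow to the right and rows downward; lengths in mm; the calibration is good to about 2 mm. A picture is of the moment at which its call begins. camera_info takes no time and is no camera call.
- arm.job_done(): hands the job in; it is judged then, once.
The state is a dict: "clock": time; "joints": joint angles; "joint_vel": joint speeds; "joint_efforts": joint torques, N m; "position": TCP position; "ee_rot": TCP orientation; "contact_force": force on the tool from outside, world axes, zero at the start; "wrist_torque": the same for the moment, N m; "gripper_width": finger opening in mm; "grasp_force": force on a finger pad.
Only numpy, scipy, OpenCV 4.12 (cv2) and the standard library are available. Lean on these libraries where they do the work, as an engineer would, in place of code of your own. Each camera call takes 0.05 s, during which the arm holds its last target. There are 200 camera calls.

TASK

The four stoneware storage pots are washed and dry and can go back into the cupboard once they are closed: put each wooden lid on the pot it was made for, so that its plug is down in the mouth and the board lies flat on the rim. Leave the pots standing where they are, and do not disturb the egg timer and the salt shaker beside them.

Things in the scene. Friction and masses are not known exactly. Their poses are not given: they have to be found in the camera images.
- pot_large: The large round pot: open white stoneware, 74 mm across outside, 46 mm high, upright walls 5 mm thick, floor 6 mm thick, empty; loose, stands upright on the worktop. Origin: centre of its underside (the rim is 46 mm above it); z up. Above and behind the pots is a wall cabinet (doors at x = 0.59 m from y = 0.34 m to the right, underside 430 mm up); right of y = -0.19 m a toaster oven (its handle reaches x = 0.52 m).
- pot_small: The small round pot: open white stoneware, 54 mm across outside, 46 mm high, upright walls 5 mm thick, floor 6 mm thick, empty; loose, stands upright on the worktop. Origin: centre of its underside (the rim is 46 mm above it); z up.
- pot_square: The square, round-cornered (corner radius 13 mm) pot: open white stoneware, 60 x 60 mm outside, 46 mm high, upright walls 5 mm thick, floor 6 mm thick, empty; loose, stands upright on the worktop. Origin: centre of its underside (the rim is 46 mm above it); z up.
- pot_oblong: The oblong, round-ended pot: open white stoneware, 76 mm long (its x axis) and 48 mm wide (its y axis) outside, 46 mm high, upright walls 5 mm thick, floor 6 mm thick, empty; loose, stands upright on the worktop. Origin: centre of its underside (the rim is 46 mm above it); z up.
- lid_large: Lid of the large round pot: light wooden board 76 mm across; below it a white tapered plug (2.5 mm of room all round in the mouth, 7 mm at its foot); on top a round wooden knob, 22 mm across. Lies grip up. Origin: centre of the plug's underside; board from 8 to 16 mm above it, grip to 40 mm; z up. Seated, it is 38 mm above the pot's origin.
- lid_small: Lid of the small round pot: light wooden board 56 mm across; below it a white tapered plug (2.5 mm of room all round in the mouth, 7 mm at its foot); on top a round wooden knob, 22 mm across. Lies grip up. Origin: centre of the plug's underside; board from 8 to 16 mm above it, grip to 40 mm; z up. Seated, it is 38 mm above the pot's origin.
- lid_square: Lid of the square pot: light wooden board 62 x 62 mm; below it a white tapered plug (2.5 mm of room all round in the mouth, 7 mm at its foot); on top a bar grip, 34 mm along the lid's x axis, 12 mm wide. Lies grip up. Origin: centre of the plug's underside; board from 8 to 16 mm above it, grip to 40 mm; z up. Seated, it is 38 mm above the pot's origin. Fits at any quarter turn.
- lid_oblong: Lid of the oblong pot: light wooden board 78 mm long (its x axis) and 50 mm wide (its y axis); below it a white tapered plug (2.5 mm of room all round in the mouth, 7 mm at its foot); on top a bar grip, 40 mm along the lid's x axis, 12 mm wide. Lies grip up. Origin: centre of the plug's underside; board from 8 to 16 mm above it, grip to 40 mm; z up. Seated, it is 38 mm above the pot's origin. Fits either way round.
- egg_timer: Bystander: wind-up kitchen timer, cream base and red ribbed cap, 64 mm across, 47 mm high, to the right of the pots. Origin: centre of its underside; z up.
- salt_shaker: Bystander: glass salt shaker with a grey dome cap, 44 mm across, 90 mm high, to the right of the egg timer. Origin: centre of its underside; z up.
There are look-alikes about, which are no part of the job. What is shaped like the pot_small but turquoise is not meant.

How it is judged:
By the outcome, as a careful person would: the job done as asked, in the order asked, and still so for the second after the job is handed in, with the robot touching nothing.
It also fails if it takes over 106 s, if anything falls off the work surface, if the arm or the gripper's body presses on something with over 40 N, if the wrist force passes 120 N, or if a joint passes its speed limit or range.

## Working session

There is one attempt and no reset: what is moved stays moved. The work goes in short steps, Python scripts to look and compute and a tool call to move; the robot and the scene stay as the last step left them, time stands still between calls to the robot, and variables do not carry over. Pictures are saved under pics/ and viewed, at most 14 in all, crops included, and the job is handed in when it is done.

Besides the shell and the picture viewer there is one more tool, called after "Call:" as name(argument=value, ...) on one line, values as JSON. step_arm: Moves the arm, as the interface text tells. Its arguments: {"type":"object","properties":{"motion":{"type":"array","items":{"type":"object","properties":{"dr":{"type":"array","items":{"type":"number"}},"slide":{"type":"array","items":{"type":"number"}},"jaw":{"type":"number"}}}}},"required":["motion"]}

```bash
mkdir -p pics
python3 - <<'E'
from bench import arm, optics
import cv2, numpy as np
np.set_printoptions(precision=4,suppress=True)
for n in("top","side"):
    cv2.imwrite(f"pics/{n}0.png",optics.get_image(n)); i=optics.camera_info(n); print(n,{k:(v.tolist() if hasattr(v,'tolist') else v) for k,v in i.items()})
s=arm.read_state(); print(s["position"],s["ee_rot"],s["gripper_width"],s["clock"])
E
```

```text
top {'camera_matrix': [[422.79371392627706, 0.0, 273.8164825175922], [0.0, 422.79371392627706, 208.8704912722193], [0.0, 0.0, 1.0]], 'view': [[-0.007598732833455395, -0.9971353842898838, -0.07525479822836119, 37.887212519657815], [0.9872483087866243, -0.019447463914254892, 0.15799548393942833, -576.5564905385409], [-0.15900640256692863, -0.07309460680768, 0.984567997854061, -1149.0033443935183], [0.0, 0.0, 0.0, 1.0]]}
side {'camera_matrix': [[447.308197968353, 0.0, 277.32188237748613], [0.0, 447.308197968353, 213.26119320554378], [0.0, 0.0, 1.0]], 'view': [[-0.9967389759992121, -0.07809135622293101, 0.02032618526201079, 564.3696407606321], [0.06717431127987564, -0.6634248121817149, 0.7452215311474372, -60.55001669952054], [-0.04471046441401234, 0.7441567433443844, 0.666507101017659, -1138.0282972344467], [0.0, 0.0, 0.0, 1.0]]}
[ 180.2464 -597.8909  230.3122] [-0.1458  0.9893  0.001  -0.0002] 85.27556204609155 0.1
```

View pics/top0.png

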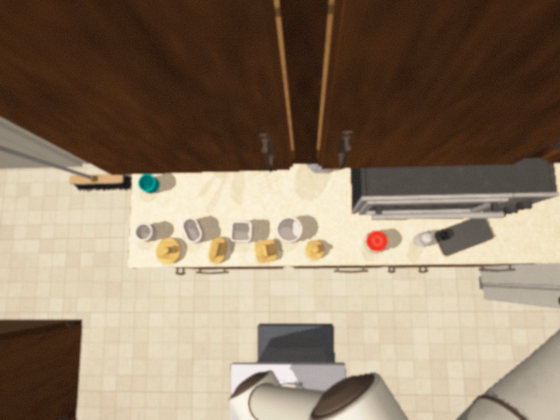

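View pics/side0.png

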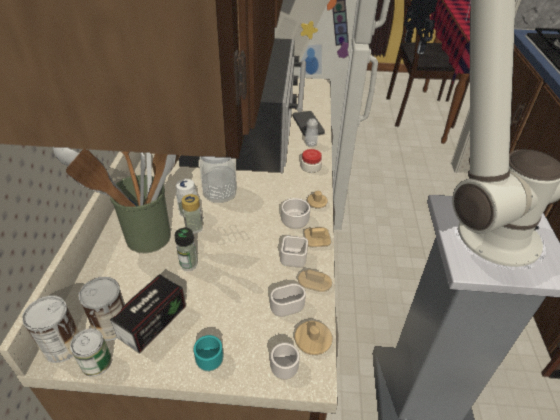

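Top view: pots, left to right, at (145,233) small, (193,231) oblong, (242,231) square and (290,230) large. Lids are at (168,251) large, (219,250) oblong, (266,251) square and (316,250) small. The teal decoy is at (148,184), the timer at (376,241).

Run:
```python
import cv2
a=cv2.imread("pics/top0.png")[210:275,130:330]; cv2.imwrite("pics/topc.png",cv2.resize(a,None,fx=4,fy=4,interpolation=cv2.INTER_CUBIC))
a=cv2.imread("pics/side0.png")[185:385,260:345]; a=cv2.rotate(a,cv2.ROTATE_90_CLOCKWISE);cv2.imwrite("pics/sidec.png",cv2.resize(a,None,fx=4,fy=4,interpolation=cv2.INTER_CUBIC))
```

```text
(no output)
```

View pics/topc.png

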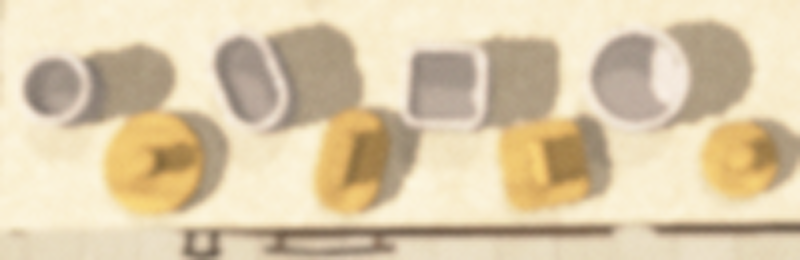

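View pics/sidec.png

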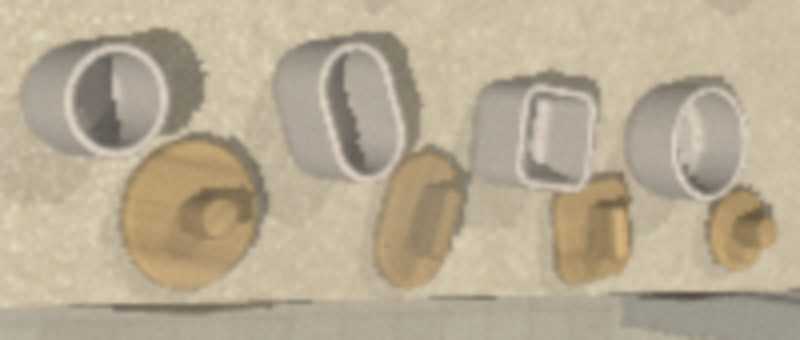

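The crops show all four rims clearly as white rings and the lids as distinct wooden outlines. Next I fit pose models in both views.

```bash
cat > h.py <<'E'
import numpy as np, cv2
from scipy.optimize import minimize
from bench import arm, optics
def cam(n):
    i=optics.camera_info(n); return np.array(i["camera_matrix"]),np.array(i["view"])
CAM={n:cam(n) for n in("top","side")}
def proj(n,P):
    K,V=CAM[n]; c=np.c_[P,np.ones(len(P))]@V.T
    q=np.c_[c[:,0],-c[:,1],-c[:,2]]@K.T; return q[:,:2]/q[:,2:]
def back(n,u,v,z):
    K,V=CAM[n]; d=np.linalg.solve(K,[u,v,1.]); d=V[:3,:3].T@[d[0],-d[1],-d[2]]; o=-V[:3,:3].T@V[:3,3]
    return (o+d*(z-o[2])/d[2])[:2]
def rr(L,W,r,n=16):  # rounded rectangle outline
    t=np.linspace(0,2*np.pi,4*n,endpoint=False)+1e-6
    return np.c_[r*np.cos(t)+np.sign(np.cos(t))*(L/2-r),r*np.sin(t)+np.sign(np.sin(t))*(W/2-r)]
SH={"large":(74,74,37),"small":(54,54,27),"square":(60,60,13),"oblong":(76,48,24)}
GR={"large":(22,22,11),"small":(22,22,11),"square":(34,12,1),"oblong":(40,12,1)}
def place(o,p,z):
    c,s=np.cos(p[2]),np.sin(p[2]); return np.c_[o@np.array([[c,s],[-s,c]])+p[:2],np.full(len(o),z)]
S=8
def mask(n,hulls,org,shape):
    m=np.zeros((shape[0]*S,shape[1]*S),np.uint8)
    for P in hulls:
        h=cv2.convexHull(((proj(n,P)-org+.5)*S*16).astype(np.float32)).astype(np.int32)
        cv2.fillPoly(m,[h],255,shift=4)
    return cv2.GaussianBlur(cv2.resize(m,(shape[1],shape[0]),interpolation=cv2.INTER_AREA)/255.,(0,0),.7)
def lidmask(n,k,p,org,sh,z0=0):
    L,W,r=SH[k]; b=rr(L+2,W+2,r+1); g=rr(*GR[k])
    return mask(n,[np.r_[place(b,p,z0+8),place(b,p,z0+16)],np.r_[place(g,p,z0+16),place(g,p,z0+40)]],org,sh)
def potring(n,k,p,org,sh):
    L,W,r=SH[k]; return mask(n,[place(rr(L,W,r),p,46)],org,sh)-mask(n,[place(rr(L-10,W-10,r-5),p,46)],org,sh)
def fit(imgs,kind,k,p0,views=("top","side"),z0=0):
    W={}
    for n in views:
        uv=proj(n,np.array([[p0[0],p0[1],z0+20]]))[0].astype(int); o=uv-45
        im=imgs[n][o[1]:o[1]+90,o[0]:o[0]+90].astype(float)
        if kind=="lid":
            hsv=cv2.cvtColor(im.astype(np.uint8),cv2.COLOR_BGR2HSV).astype(float)
            f=cv2.GaussianBlur(((hsv[...,1]>100)&(hsv[...,0]<30)).astype(float),(0,0),.7)
        else: f=im[...,0]/255
        W[n]=(o,f)
    free=3 if k in("square","oblong") else 2
    def cost(q):
        p=np.array([q[0],q[1],q[2]/30 if free==3 else 0]); c=0
        for n,(o,f) in W.items():
            if kind=="lid":
                m=lidmask(n,k,p,o,f.shape,z0); near=cv2.dilate(m,np.ones((11,11)))>.05
                c+=((m-f)**2*near).sum()/m.sum() - 0
            else:
                m=potring(n,k,p,o,f.shape); c-=(m*f).sum()/m.sum()*5
        return c
    q0=np.array([p0[0],p0[1],p0[2]*30]); best=None
    for d in ([0,0],[5,0],[-5,0],[0,5],[0,-5]):
        s=np.array([q0+[d[0],d[1],0]]+[q0+[d[0],d[1],0]+e for e in ([7,0,0],[0,7,0],[0,0,6])])
        if free==2: s=s[:3,:2]
        r=minimize(cost,s[0],method="Nelder-Mead",options=dict(initial_simplex=s,xatol=.1,fatol=1e-5))
        if best is None or r.fun<best.fun: best=r
    q=best.x; return np.r_[q[:2],np.degrees(q[2]/30) if free==3 else 0,best.fun]
E
python3 - <<'E'
from h import *
np.set_printoptions(precision=1,suppress=True)
imgs={n:cv2.imread(f"pics/{n}0.png") for n in CAM}
c=lambda x,y:(130+x/4,210+y/4)
px={"pot":dict(small=c(60,88),oblong=c(251,80),square=c(446,88),large=c(639,79)),
"lid":dict(large=c(153,163),oblong=c(352,161),square=c(545,164),small=c(740,159))}
yaw={("pot","oblong"):.3,("lid","oblong"):-.2}
for kind in px:
  for k,(u,v) in px[kind].items():
    b=back("top",u,v,46 if kind=="pot" else 14)
    y0=yaw.get((kind,k),0)
    if k=="oblong": y0+=0
    p0=[*b,y0]
    fs=[]
    for vw in(("top","side"),("top",),("side",)):
        cand=[fit(imgs,kind,k,[*b,y],vw) for y in ([0] if k in("large","small") else [0,.4,-.4] if k=="square" else [0,.4,-.4,.8,-.8])+([1.57] if not(kind=="pot" and k=="square") else [])]
        fs.append(min(cand,key=lambda r:r[3]))
    print(kind,k,b,*fs)
E
```

```text
pot small [517.2 401.9] [520.3 410.1   0.   -7. ] [520.3 412.    0.   -3.9] [520.8 409.    0.   -3.2]
pot oblong [520.8 262.4] [598.4 310.9   3.4  -7.5] [580.2 308.2 -43.8  -4.2] [523.7 267.5  24.5  -3.2]
pot square [512.9 122.2] [517.8 126.7  -3.2  -7. ] [517.8 127.6  -3.2  -3.8] [518.  125.6  -2.7  -3.2]
pot large [517.1 -14.2] [521.1  -8.9   0.   -7.1] [521.4  -6.4   0.   -4. ] [521.  -11.7   0.   -3.2]
lid large [464.7 342.4] [466.5 342.8   0.    0.8] [466.5 343.2   0.    0. ] [470.  343.2   0.    0.8]
lid oblong [464.3 195.4] [466.2 197.3 -11.1   1. ] [466.3 197.1 -10.6   0. ] [534.1  85.1   2.3   0.9]
lid square [460.5  55.2] [462.4  56.7   8.9   0.7] [462.3  56.9   9.3   0. ] [460.2  51.2  -1.6   0.7]
lid small [462.3 -84.1] [464.1 -83.2   0.    0.4] [463.7 -82.9   0.    0. ] [466.4 -85.2   0.    0.4]h.py:50: RuntimeWarning: invalid value encountered in scalar divide
  m=potring(n,k,p,o,f.shape); c-=(m*f).sum()/m.sum()*5
```

```bash
python3 - <<'E'
s=open('h.py').read()
s=s.replace("f=im[...,0]/255","f=np.clip((im[...,0]-2*np.clip(im[...,2]-im[...,0],0,None))/255,0,1)")
s=s.replace("(hsv[...,1]>100)&(hsv[...,0]<30)","(hsv[...,1]>(100 if n=='top' else TH))&(hsv[...,0]<30)")
s=s.replace("S=8\n","S=8\nTH=85\n")
open('h.py','w').write(s)
E
python3 - <<'E' 2>/dev/null
from h import *
np.set_printoptions(precision=1,suppress=True)
imgs={n:cv2.imread(f"pics/{n}0.png") for n in CAM}
hs=cv2.cvtColor(imgs["side"],cv2.COLOR_BGR2HSV)
print("wood",hs[342,305],hs[275,303],hs[277,318],"top",hs[310,240],hs[240,240],hs[330,275])
P={"pot":dict(small=(519,406,0),oblong=(523,267,.42),square=(517,126,-.03),large=(520,-10,0)),
"lid":dict(large=(466,343,0),oblong=(466,197,-.19),square=(462,57,.16),small=(464,-83,0))}
for kind in P:
  for k,p in P[kind].items():
    print(kind,k,*[fit(imgs,kind,k,p,v) for v in(("top","side"),("top",),("side",))])
E
```

```text
wood [ 19  98 183] [ 18  88 176] [ 19  77 153] top [ 21  49 203] [ 20  50 206] [ 20  47 206]
pot small [520.7 410.5   0.   -4.8] [520.3 412.4   0.   -2.6] [521.  409.2   0.   -2.3]
pot oblong [523.9 268.9  23.9  -4.8] [523.9 270.   25.2  -2.6] [524.2 267.8  23.5  -2.3]
pot square [518.1 126.6  -2.   -4.7] [517.8 127.3  -4.1  -2.5] [518.5 126.1  -2.6  -2.2]
pot large [521.1  -8.1   0.   -4.9] [521.1  -7.1   0.   -2.8] [521.9 -10.7   0.   -2.2]
lid large [467.4 342.4   0.    0.1] [466.5 342.9   0.    0. ] [468.5 342.2   0.    0. ]
lid oblong [466.8 197.1 -11.    0.5] [466.2 197.1 -11.6   0. ] [467.7 195.   -8.9   0.5]
lid square [462.7  56.3  10.4   0.1] [462.3  57.    9.1   0. ] [463.2  54.3  13.1   0.1]
lid small [464.4 -83.4   0.    0.1] [463.4 -82.9   0.    0. ] [466.  -84.7   0.    0.1]
```

Poses from the two views agree to about 2 mm. Starting with the small lid, square the tool to the world axes on the way.

Call:
step_arm(motion=[{"dr": [0, 0, 0.4], "slide": [-41, 40, 4], "jaw": 45}, {"dr": [0, 0, 0.8], "slide": [-82, 80, 8], "jaw": 45}, {"dr": [0, 0, 1.2], "slide": [-123, 120, 12], "jaw": 45}, {"dr": [0, 0, 1.6], "slide": [-164, 160, 16], "jaw": 45}, {"dr": [0, 0, 2.1], "slide": [-205, 200, 20], "jaw": 45}, {"dr": [0, 0, 2.1], "slide": [-246, 240, 24], "jaw": 45}, {"dr": [0, 0, 2.1], "slide": [-287, 280, 28], "jaw": 45}, {"dr": [0, 0, 2.1], "slide": [-325, 318, 31], "jaw": 45}])

```text
clock: 1.1
position: [400.2, -198.2, 200.1]
ee_rot: [0.0, 1.0, 0.0, -0.0]
contact_force: [0.5, -0.6, -0.2]
gripper_width: 45.0
grasp_force: 0.0
```

Call:
step_arm(motion=[{"dr": [0, 0, 0], "slide": [-21, 38, 35], "jaw": 45}, {"dr": [0, 0, 0], "slide": [-42, 76, 70], "jaw": 45}, {"dr": [0, 0, 0], "slide": [-65, 115, 110], "jaw": 45}, {"dr": [0, 0, 0], "slide": [-65, 115, 110], "jaw": 45}, {"dr": [0, 0, 0], "slide": [-65, 115, 110], "jaw": 45}, {"dr": [0, 0, 0], "slide": [-65, 115, 110], "jaw": 45}, {"dr": [0, 0, 0], "slide": [-65, 115, 110], "jaw": 45}, {"dr": [0, 0, 0], "slide": [-65, 115, 110], "jaw": 45}])

```text
clock: 2.1
position: [464.9, -85.6, 91.0]
ee_rot: [0.001, 1.0, 0.0, 0.001]
contact_force: [0.2, 0.5, 0.2]
gripper_width: 45.2
grasp_force: 0.0
```

Run:
```python
from h import *
s=arm.read_state(); print(s["position"],s["ee_rot"])
im={n:optics.get_image(n) for n in CAM}
uv={n:proj(n,np.array([s["position"]]))[0] for n in CAM}; print(uv)
out=[]
for n in CAM:
    u,v=uv[n].astype(int); c=cv2.resize(im[n][v-30:v+40,u-35:u+35],None,fx=5.6,fy=5.6,interpolation=cv2.INTER_CUBIC); out.append(c)
cv2.imwrite("pics/a1.png",np.hstack(out))
```

```text
[464.89103204 -85.61766272  90.96785816] [7.26365772e-04 9.99999486e-01 1.16611959e-04 6.97989403e-04]
{'top': array([316.16003121, 246.96577262]), 'side': array([319.48874838, 176.58371799])}
```

View pics/a1.png

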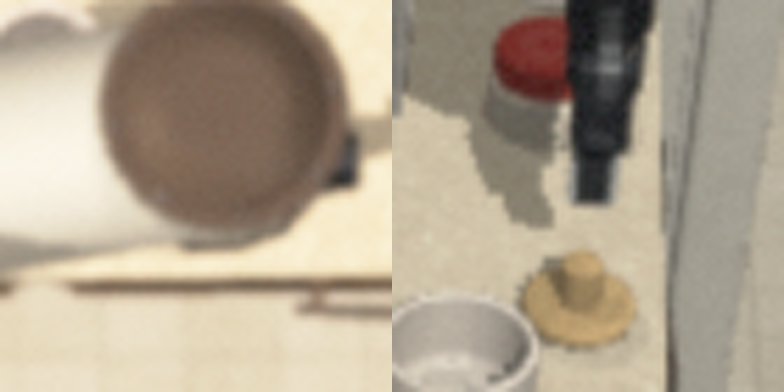

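The side crop shows the fingers straight above the small lid's knob, with nothing else in the way.

Call:
step_arm(motion=[{"dr": [0, 0, 0], "slide": [0, 2, 25], "jaw": 45}, {"dr": [0, 0, 0], "slide": [0, 2, 50], "jaw": 45}, {"dr": [0, 0, 0], "slide": [0, 2, 70], "jaw": 45}, {"dr": [0, 0, 0], "slide": [0, 2, 70], "jaw": 45}, {"dr": [0, 0, 0], "slide": [0, 2, 70], "jaw": 5}, {"dr": [0, 0, 0], "slide": [0, 2, 70], "jaw": 5}, {"dr": [0, 0, 0], "slide": [0, 2, 70], "jaw": 5}, {"dr": [0, 0, 0], "slide": [0, 2, 70], "jaw": 5}])

```text
clock: 3.2
position: [465.7, -83.0, 21.3]
ee_rot: [-0.0, 1.0, 0.0, 0.001]
contact_force: [0.1, 0.5, 6.1]
gripper_width: 19.6
grasp_force: 58.9
```

Call:
step_arm(motion=[{"dr": [0, 0, 0], "slide": [0, 0, -15], "jaw": 5}, {"dr": [0, 0, 0], "slide": [0, 0, -40], "jaw": 5}, {"dr": [0, 0, 0], "slide": [0, 0, -75], "jaw": 5}, {"dr": [0, 0, 0], "slide": [0, 0, -110], "jaw": 5}, {"dr": [0, 0, 0], "slide": [0, 0, -120], "jaw": 5}, {"dr": [0, 0, 0], "slide": [0, 0, -120], "jaw": 5}, {"dr": [0, 0, 0], "slide": [0, 0, -120], "jaw": 5}, {"dr": [0, 0, 0], "slide": [0, 0, -120], "jaw": 5}])

```text
clock: 4.2
position: [464.1, -83.2, 139.0]
ee_rot: [0.0, 1.0, -0.0, -0.001]
contact_force: [-0.8, -0.5, -0.1]
gripper_width: 19.9
grasp_force: 58.6
```

Run:
```python
from h import *
s=arm.read_state(); p=s["position"]; print(p,s["gripper_width"])
im={"side":optics.get_image("side")}
print(fit(im,"lid","small",[465,-83,0],("side",),z0=p[2]-20))
u,v=proj("side",np.array([p]))[0].astype(int)
cv2.imwrite("pics/a2.png",cv2.resize(im["side"][v-40:v+60,u-50:u+50],None,fx=5,fy=5,interpolation=cv2.INTER_CUBIC))
```

```text
[464.0838305  -83.18525839 139.02751077] 19.860495141727355
[467.44205671 -84.12819562   0.           0.71497134]
```

View pics/a2.png

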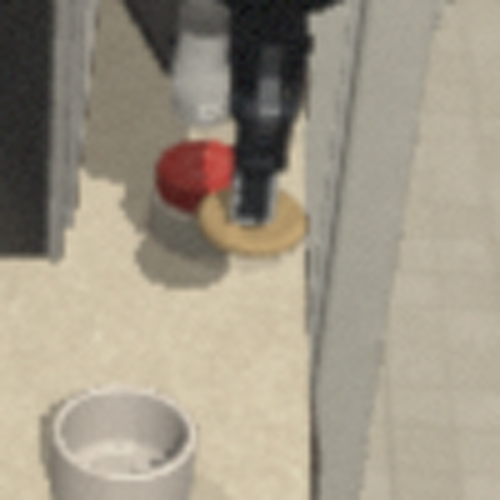

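The lid is held level. Carry it to the small pot.

Call:
step_arm(motion=[{"dr": [0, 0, 0], "slide": [-2, 20, 0], "jaw": 5}, {"dr": [0, 0, 0], "slide": [-6, 60, 0], "jaw": 5}, {"dr": [0, 0, 0], "slide": [-11, 105, 0], "jaw": 5}, {"dr": [0, 0, 0], "slide": [-16, 150, 0], "jaw": 5}, {"dr": [0, 0, 0], "slide": [-21, 195, 0], "jaw": 5}, {"dr": [0, 0, 0], "slide": [-26, 240, 0], "jaw": 5}, {"dr": [0, 0, 0], "slide": [-31, 285, 0], "jaw": 5}, {"dr": [0, 0, 0], "slide": [-36, 330, 0], "jaw": 5}])

```text
clock: 5.25
position: [500.8, 248.3, 139.6]
ee_rot: [0.0, 1.0, -0.0, -0.0]
contact_force: [0.7, -0.9, -1.5]
gripper_width: 20.0
grasp_force: 58.7
```

Call:
step_arm(motion=[{"dr": [0, 0, 0], "slide": [-5, 45, 0], "jaw": 5}, {"dr": [0, 0, 0], "slide": [-10, 90, 0], "jaw": 5}, {"dr": [0, 0, 0], "slide": [-15, 125, 0], "jaw": 5}, {"dr": [0, 0, 0], "slide": [-18, 150, 0], "jaw": 5}, {"dr": [0, 0, 0], "slide": [-20, 164, 0], "jaw": 5}, {"dr": [0, 0, 0], "slide": [-20, 164, 0], "jaw": 5}, {"dr": [0, 0, 0], "slide": [-20, 164, 20], "jaw": 5}, {"dr": [0, 0, 0], "slide": [-20, 164, 40], "jaw": 5}])

```text
clock: 6.25
position: [521.0, 409.6, 100.2]
ee_rot: [0.001, 1.0, 0.0, -0.0]
contact_force: [-0.4, -0.5, -0.9]
gripper_width: 19.3
grasp_force: 58.7
```

Run:
```python
from h import *
s=arm.read_state(); p=s["position"]; print(p,s["gripper_width"])
im={n:optics.get_image(n) for n in CAM}
print(fit(im,"lid","small",[p[0],p[1],0],("side",),z0=p[2]-20), fit(im,"pot","small",[520.7,410.5,0],("side",)))
out=[]
for n in CAM:
    u,v=proj(n,np.array([p]))[0].astype(int); out.append(cv2.resize(im[n][v-35:v+35,u-35:u+35],None,fx=5.6,fy=5.6,interpolation=cv2.INTER_CUBIC))
cv2.imwrite("pics/a3.png",np.hstack(out))
```

```text
[521.01392427 409.61715488 100.16120593] 19.303872221358585
[519.22834308 410.689135     0.           0.63516718] [521.0650668  410.0745036    0.          -1.66154772]
```

View pics/a3.png

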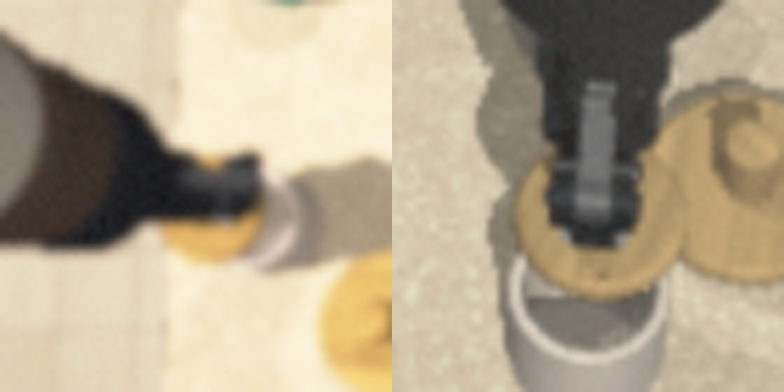

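Side and top crops show the small lid hovering level over the small pot, centred to about 2 mm. Now lowering.

Call:
step_arm(motion=[{"dr": [0, 0, 0], "slide": [-1, 0, 8], "jaw": 5}, {"dr": [0, 0, 0], "slide": [-1, 0, 16], "jaw": 5}, {"dr": [0, 0, 0], "slide": [-1, 0, 24], "jaw": 5}, {"dr": [0, 0, 0], "slide": [-1, 0, 30], "jaw": 5}, {"dr": [0, 0, 0], "slide": [-1, 0, 35], "jaw": 5}, {"dr": [0, 0, 0], "slide": [-1, 0, 38], "jaw": 5}, {"dr": [0, 0, 0], "slide": [-1, 0, 40], "jaw": 5}, {"dr": [0, 0, 0], "slide": [-1, 0, 40], "jaw": 5}])

```text
clock: 7.35
position: [522.0, 410.8, 60.2]
ee_rot: [0.0, 1.0, -0.0, -0.0]
contact_force: [0.5, -1.0, 0.4]
gripper_width: 19.9
grasp_force: 58.7
```

Call:
step_arm(motion=[{"dr": [0, 0, 0], "slide": [0, 0, 1], "jaw": 5}, {"dr": [0, 0, 0], "slide": [0, 0, 2], "jaw": 5}, {"dr": [0, 0, 0], "slide": [0, 0, 2], "jaw": 5}, {"dr": [0, 0, 0], "slide": [0, 0, 2], "jaw": 45}, {"dr": [0, 0, 0], "slide": [0, 0, 2], "jaw": 45}, {"dr": [0, 0, 0], "slide": [0, 0, 2], "jaw": 45}, {"dr": [0, 0, 0], "slide": [0, 0, -20], "jaw": 45}, {"dr": [0, 0, 0], "slide": [0, 0, -62], "jaw": 45}])

```text
clock: 8.35
position: [521.1, 409.9, 120.6]
ee_rot: [0.0, 1.0, -0.002, -0.002]
contact_force: [0.8, 0.3, 0.3]
gripper_width: 45.0
grasp_force: 0.0
```

Call:
step_arm(motion=[{"dr": [0, 0, 0], "slide": [18, -23, 0], "jaw": 45}, {"dr": [0, 0, 0], "slide": [40, -50, 10], "jaw": 45}, {"dr": [0, 0, 0], "slide": [54, -68, 25], "jaw": 45}, {"dr": [0, 0, 0], "slide": [54, -68, 30], "jaw": 45}, {"dr": [0, 0, 0], "slide": [54, -68, 30], "jaw": 45}, {"dr": [0, 0, 0], "slide": [54, -68, 30], "jaw": 45}, {"dr": [0, 0, 0], "slide": [54, -68, 30], "jaw": 45}, {"dr": [0, 0, 0], "slide": [54, -68, 30], "jaw": 45}])

```text
clock: 9.35
position: [468.3, 343.2, 92.4]
ee_rot: [0.0, 1.0, 0.0, 0.0]
contact_force: [-0.3, 0.7, -0.9]
gripper_width: 45.0
grasp_force: 0.0
```

Run:
```python
from h import *
s=arm.read_state(); p=s["position"]; print(p)
im={n:optics.get_image(n) for n in CAM}
print(fit(im,"lid","small",[521,410,0],("side",),z0=38))
u,v=proj("side",np.array([[500,380,40.]]))[0].astype(int); cv2.imwrite("pics/a4.png",cv2.resize(im["side"][v-60:v+50,u-50:u+60],None,fx=5,fy=5,interpolation=cv2.INTER_CUBIC))
```

```text
[468.25805033 343.20059601  92.39813809]
[5.22986079e+02 4.10432345e+02 0.00000000e+00 1.64064386e-01]
```

View pics/a4.png

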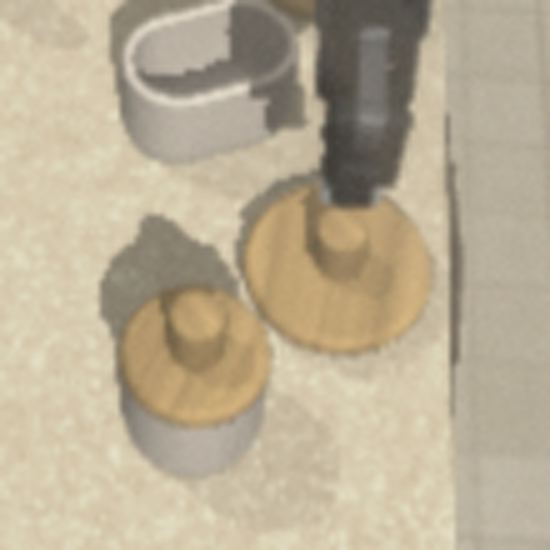

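The small lid sits flat on its pot, and the fingers are above the large lid's knob. Next: grip it.

Call:
step_arm(motion=[{"dr": [0, 0, 0], "slide": [1, 0, 25], "jaw": 45}, {"dr": [0, 0, 0], "slide": [1, 0, 50], "jaw": 45}, {"dr": [0, 0, 0], "slide": [1, 0, 71], "jaw": 45}, {"dr": [0, 0, 0], "slide": [1, 0, 71], "jaw": 45}, {"dr": [0, 0, 0], "slide": [1, 0, 71], "jaw": 5}, {"dr": [0, 0, 0], "slide": [1, 0, 71], "jaw": 5}, {"dr": [0, 0, 0], "slide": [1, 0, 71], "jaw": 5}, {"dr": [0, 0, 0], "slide": [1, 0, 71], "jaw": 5}])

```text
clock: 10.45
position: [467.7, 343.6, 22.6]
ee_rot: [-0.0, 1.0, 0.001, 0.001]
contact_force: [-1.3, -0.7, 6.4]
gripper_width: 19.6
grasp_force: 59.1
```

Call:
step_arm(motion=[{"dr": [0, 0, 0], "slide": [0, 0, -15], "jaw": 5}, {"dr": [0, 0, 0], "slide": [0, 0, -40], "jaw": 5}, {"dr": [0, 0, 0], "slide": [0, 0, -75], "jaw": 5}, {"dr": [0, 0, 0], "slide": [0, 0, -110], "jaw": 5}, {"dr": [0, 0, 0], "slide": [-3, -20, -120], "jaw": 5}, {"dr": [0, 0, 0], "slide": [-8, -55, -120], "jaw": 5}, {"dr": [0, 0, 0], "slide": [-15, -100, -120], "jaw": 5}, {"dr": [0, 0, 0], "slide": [-22, -145, -120], "jaw": 5}])

```text
clock: 11.45
position: [487.9, 195.1, 140.5]
ee_rot: [0.0, 1.0, -0.001, -0.001]
contact_force: [0.7, 0.3, 0.0]
gripper_width: 20.1
grasp_force: 58.9
```

Call:
step_arm(motion=[{"dr": [0, 0, 0], "slide": [-7, -45, 0], "jaw": 5}, {"dr": [0, 0, 0], "slide": [-14, -90, 0], "jaw": 5}, {"dr": [0, 0, 0], "slide": [-21, -135, 0], "jaw": 5}, {"dr": [0, 0, 0], "slide": [-27, -175, 0], "jaw": 5}, {"dr": [0, 0, 0], "slide": [-32, -198, 0], "jaw": 5}, {"dr": [0, 0, 0], "slide": [-32, -206, 5], "jaw": 5}, {"dr": [0, 0, 0], "slide": [-32, -206, 20], "jaw": 5}, {"dr": [0, 0, 0], "slide": [-32, -206, 40], "jaw": 5}])

```text
clock: 12.45
position: [520.3, -7.7, 100.1]
ee_rot: [0.0, 1.0, 0.0, -0.0]
contact_force: [1.2, 1.1, -0.4]
gripper_width: 19.4
grasp_force: 58.9
```

Run:
```python
from h import *
np.set_printoptions(precision=1,suppress=True)
s=arm.read_state(); p=s["position"]; print(p,s["gripper_width"])
im={n:optics.get_image(n) for n in CAM}
print(fit(im,"lid","large",[p[0],p[1],0],("side",),z0=p[2]-21), fit(im,"pot","large",[521,-8,0],("side",)))
out=[]
for n in CAM:
    u,v=proj(n,np.array([p]))[0].astype(int); out.append(cv2.resize(im[n][v-35:v+35,u-35:u+35],None,fx=5.6,fy=5.6,interpolation=cv2.INTER_CUBIC))
cv2.imwrite("pics/a5.png",np.hstack(out))
```

```text
[520.3  -7.7 100.1] 19.40866352767238
[518.7  -3.2   0.    0.3] [494.7  20.3   0.   -2. ]
```

View pics/a5.png

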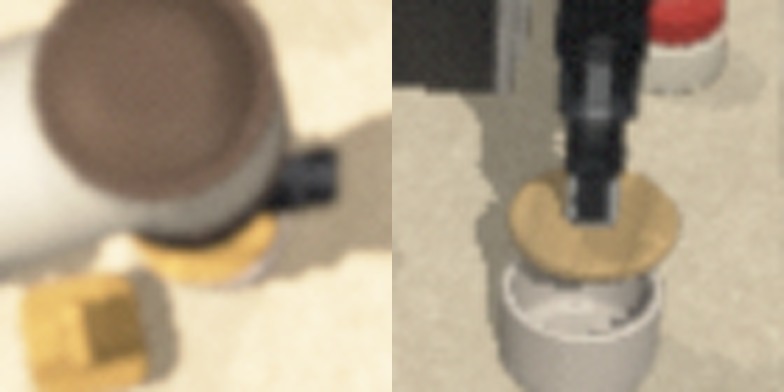

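The large lid hovers level over the large pot with the same centring picture as the small one had.

Call:
step_arm(motion=[{"dr": [0, 0, 0], "slide": [-1, -1, 8], "jaw": 5}, {"dr": [0, 0, 0], "slide": [-1, -1, 16], "jaw": 5}, {"dr": [0, 0, 0], "slide": [-1, -1, 24], "jaw": 5}, {"dr": [0, 0, 0], "slide": [-1, -1, 30], "jaw": 5}, {"dr": [0, 0, 0], "slide": [-1, -1, 35], "jaw": 5}, {"dr": [0, 0, 0], "slide": [-1, -1, 38], "jaw": 5}, {"dr": [0, 0, 0], "slide": [-1, -1, 40], "jaw": 5}, {"dr": [0, 0, 0], "slide": [-1, -1, 40], "jaw": 5}])

```text
clock: 13.55
position: [521.8, -9.2, 61.3]
ee_rot: [0.0, 1.0, -0.0, -0.0]
contact_force: [-0.1, -0.1, -0.6]
gripper_width: 19.2
grasp_force: 58.7
```

Call:
step_arm(motion=[{"dr": [0, 0, 0], "slide": [0, 0, 1], "jaw": 5}, {"dr": [0, 0, 0], "slide": [0, 0, 2], "jaw": 5}, {"dr": [0, 0, 0], "slide": [0, 0, 2], "jaw": 5}, {"dr": [0, 0, 0], "slide": [0, 0, 2], "jaw": 45}, {"dr": [0, 0, 0], "slide": [0, 0, 2], "jaw": 45}, {"dr": [0, 0, 0], "slide": [0, 0, 2], "jaw": 45}, {"dr": [0, 0, 0], "slide": [0, 0, -20], "jaw": 45}, {"dr": [0, 0, 0], "slide": [0, 0, -62], "jaw": 45}])

```text
clock: 14.55
position: [520.6, -9.4, 122.3]
ee_rot: [0.0, 1.0, -0.001, -0.002]
contact_force: [0.8, -0.5, -1.3]
gripper_width: 45.0
grasp_force: 0.0
```

Call:
step_arm(motion=[{"dr": [0, 0, -0.4], "slide": [20, 22, 0], "jaw": 40}, {"dr": [0, 0, -0.8], "slide": [40, 44, 10], "jaw": 40}, {"dr": [0, 0, -1.25], "slide": [58, 65, 25], "jaw": 40}, {"dr": [0, 0, -1.25], "slide": [58, 65, 30], "jaw": 40}, {"dr": [0, 0, -1.25], "slide": [58, 65, 30], "jaw": 40}, {"dr": [0, 0, -1.25], "slide": [58, 65, 30], "jaw": 40}, {"dr": [0, 0, -1.25], "slide": [58, 65, 30], "jaw": 40}, {"dr": [0, 0, -1.25], "slide": [58, 65, 30], "jaw": 40}])

```text
clock: 15.55
position: [464.2, 55.6, 93.5]
ee_rot: [-0.087, 0.996, 0.0, 0.0]
contact_force: [0.3, 1.2, 0.9]
gripper_width: 40.2
grasp_force: 0.0
```

Run:
```python
from h import *
np.set_printoptions(precision=1,suppress=True)
s=arm.read_state(); p=s["position"]; print(p)
im={n:optics.get_image(n) for n in CAM}
print(fit(im,"lid","large",[521,-9,0],("side",),z0=38))
u,v=proj("side",np.array([[500,30,40.]]))[0].astype(int); cv2.imwrite("pics/a6.png",cv2.resize(im["side"][v-50:v+50,u-50:u+50],None,fx=5,fy=5,interpolation=cv2.INTER_CUBIC))
```

```text
[464.2  55.6  93.5]
[522.6 -11.9   0.    0.1]
```

View pics/a6.png

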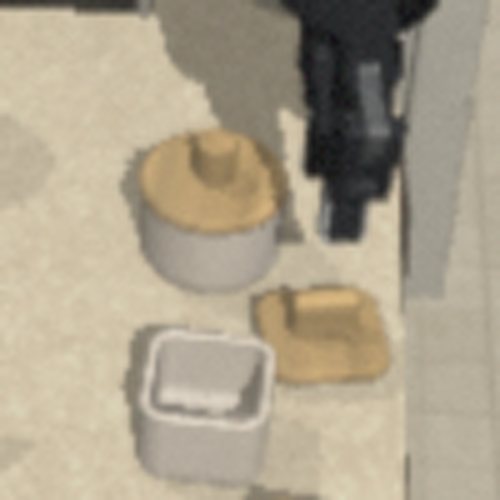

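The large lid lies flat on its pot. The gripper stands above the square lid's bar, in line with it.

Call:
step_arm(motion=[{"dr": [0, 0, 0], "slide": [1, 0, 25], "jaw": 40}, {"dr": [0, 0, 0], "slide": [1, 0, 50], "jaw": 40}, {"dr": [0, 0, 0], "slide": [1, 0, 72], "jaw": 40}, {"dr": [0, 0, 0], "slide": [1, 0, 72], "jaw": 40}, {"dr": [0, 0, 0], "slide": [1, 0, 72], "jaw": 2}, {"dr": [0, 0, 0], "slide": [1, 0, 72], "jaw": 2}, {"dr": [0, 0, 0], "slide": [1, 0, 72], "jaw": 2}, {"dr": [0, 0, 0], "slide": [1, 0, 72], "jaw": 2}])

```text
clock: 16.65
position: [463.7, 56.1, 22.2]
ee_rot: [-0.087, 0.996, 0.0, 0.001]
contact_force: [-0.2, 0.3, 5.8]
gripper_width: 10.2
grasp_force: 64.0
```

Call:
step_arm(motion=[{"dr": [0, 0, 0], "slide": [0, 0, -15], "jaw": 2}, {"dr": [0, 0, 0], "slide": [0, 0, -40], "jaw": 2}, {"dr": [0, 0, 0], "slide": [0, 0, -75], "jaw": 2}, {"dr": [0, 0, 0], "slide": [0, 0, -110], "jaw": 2}, {"dr": [0, 0, 0.4], "slide": [0, 0, -115], "jaw": 2}, {"dr": [0, 0, 0.8], "slide": [0, 0, -115], "jaw": 2}, {"dr": [0, 0, 1.25], "slide": [0, 0, -115], "jaw": 2}, {"dr": [0, 0, 1.25], "slide": [0, 0, -115], "jaw": 2}])

```text
clock: 17.65
position: [462.5, 55.5, 136.1]
ee_rot: [-0.0, 1.0, -0.0, -0.0]
contact_force: [-1.1, 0.3, -0.2]
gripper_width: 10.1
grasp_force: 63.1
```

Call:
step_arm(motion=[{"dr": [0, 0, 0.1], "slide": [-10, 12, 0], "jaw": 2}, {"dr": [0, 0, 0.2], "slide": [-24, 30, 0], "jaw": 2}, {"dr": [0, 0, 0.3], "slide": [-39, 50, 0], "jaw": 2}, {"dr": [0, 0, 0.37], "slide": [-50, 64, 0], "jaw": 2}, {"dr": [0, 0, 0.37], "slide": [-56, 71, 0], "jaw": 2}, {"dr": [0, 0, 0.37], "slide": [-56, 71, 10], "jaw": 2}, {"dr": [0, 0, 0.37], "slide": [-56, 71, 25], "jaw": 2}, {"dr": [0, 0, 0.37], "slide": [-56, 71, 36], "jaw": 2}])

```text
clock: 18.65
position: [517.9, 125.8, 98.8]
ee_rot: [0.026, 1.0, -0.001, -0.001]
contact_force: [-0.1, 0.4, -0.9]
gripper_width: 10.5
grasp_force: 63.1
```

Run:
```python
from h import *
np.set_printoptions(precision=1,suppress=True)
s=arm.read_state(); p=s["position"]; print(p,s["gripper_width"])
im={n:optics.get_image(n) for n in CAM}
print(fit(im,"lid","square",[p[0],p[1],0],("side",),z0=p[2]-21))
u,v=proj("side",np.array([p]))[0].astype(int); cv2.imwrite("pics/a7.png",cv2.resize(im["side"][v-40:v+50,u-45:u+45],None,fx=6,fy=6,interpolation=cv2.INTER_CUBIC))
```

```text
[517.9 125.8  98.8] 10.541322511530085
[517.8 126.7  -1.1   0.3]
```

View pics/a7.png

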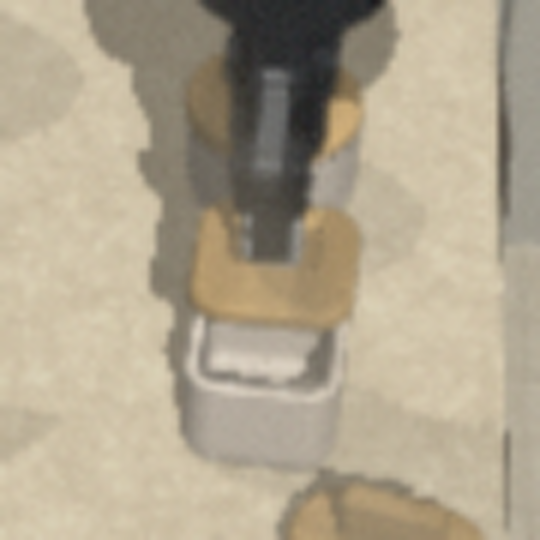

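The square lid hovers parallel to its pot's rim and centred over it. Now lowering.

Call:
step_arm(motion=[{"dr": [0, 0, 0], "slide": [-1, 0, 8], "jaw": 2}, {"dr": [0, 0, 0], "slide": [-1, 0, 16], "jaw": 2}, {"dr": [0, 0, 0], "slide": [-1, 0, 24], "jaw": 2}, {"dr": [0, 0, 0], "slide": [-1, 0, 29], "jaw": 2}, {"dr": [0, 0, 0], "slide": [-1, 0, 33], "jaw": 2}, {"dr": [0, 0, 0], "slide": [-1, 0, 36], "jaw": 2}, {"dr": [0, 0, 0], "slide": [-1, 0, 38], "jaw": 2}, {"dr": [0, 0, 0], "slide": [-1, 0, 38], "jaw": 2}])

```text
clock: 19.75
position: [519.8, 126.5, 62.2]
ee_rot: [0.026, 1.0, -0.0, -0.0]
contact_force: [-0.8, -0.9, -0.7]
gripper_width: 10.8
grasp_force: 63.0
```

Call:
step_arm(motion=[{"dr": [0, 0, 0], "slide": [0, 0, 1], "jaw": 2}, {"dr": [0, 0, 0], "slide": [0, 0, 2], "jaw": 2}, {"dr": [0, 0, 0], "slide": [0, 0, 2], "jaw": 2}, {"dr": [0, 0, 0], "slide": [0, 0, 2], "jaw": 40}, {"dr": [0, 0, 0], "slide": [0, 0, 2], "jaw": 40}, {"dr": [0, 0, 0], "slide": [0, 0, 2], "jaw": 40}, {"dr": [0, 0, 0], "slide": [0, 0, -20], "jaw": 40}, {"dr": [0, 0, -0.37], "slide": [0, 0, -60], "jaw": 40}])

```text
clock: 20.75
position: [519.0, 126.2, 121.5]
ee_rot: [-0.0, 1.0, -0.001, -0.002]
contact_force: [0.1, 0.1, 1.2]
gripper_width: 39.8
grasp_force: 0.0
```

Call:
step_arm(motion=[{"dr": [0, 0, 0.4], "slide": [18, 24, 0], "jaw": 40}, {"dr": [0, 0, 0.8], "slide": [36, 48, 10], "jaw": 40}, {"dr": [0, 0, 1.38], "slide": [52, 71, 25], "jaw": 40}, {"dr": [0, 0, 1.38], "slide": [52, 71, 30], "jaw": 40}, {"dr": [0, 0, 1.38], "slide": [52, 71, 30], "jaw": 40}, {"dr": [0, 0, 1.38], "slide": [52, 71, 30], "jaw": 40}, {"dr": [0, 0, 1.38], "slide": [52, 71, 30], "jaw": 40}, {"dr": [0, 0, 1.38], "slide": [52, 71, 30], "jaw": 40}])

```text
clock: 21.75
position: [468.3, 197.4, 92.5]
ee_rot: [0.097, 0.995, 0.0, 0.0]
contact_force: [-0.3, -0.4, -0.4]
gripper_width: 40.0
grasp_force: 0.0
```

Run:
```python
from h import *
np.set_printoptions(precision=1,suppress=True)
s=arm.read_state(); p=s["position"]; print(p)
im={n:optics.get_image(n) for n in CAM}
print(fit(im,"lid","square",[518,126,-.05],("side",),z0=38))
u,v=proj("side",np.array([[500,180,40.]]))[0].astype(int); cv2.imwrite("pics/a8.png",cv2.resize(im["side"][v-50:v+60,u-55:u+55],None,fx=5,fy=5,interpolation=cv2.INTER_CUBIC))
```

```text
[468.3 197.4  92.5]
[522.3 125.6  -4.4   0.4]
```

View pics/a8.png

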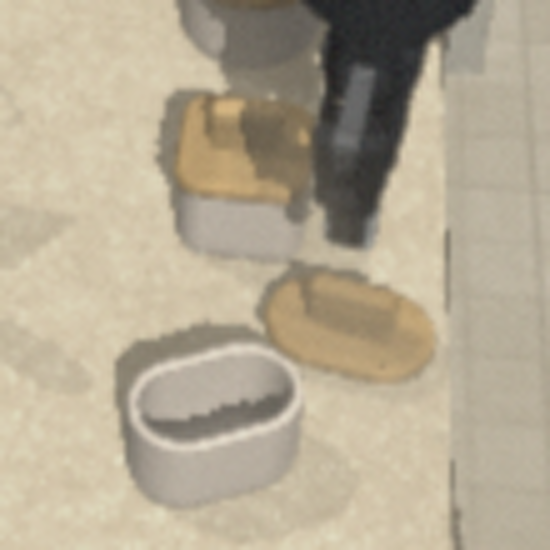

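The square lid is flat on its pot. The gripper is above the oblong lid's bar.

Call:
step_arm(motion=[{"dr": [0, 0, 0], "slide": [1, 0, 25], "jaw": 40}, {"dr": [0, 0, 0], "slide": [1, 0, 50], "jaw": 40}, {"dr": [0, 0, 0], "slide": [1, 0, 71], "jaw": 40}, {"dr": [0, 0, 0], "slide": [1, 0, 71], "jaw": 40}, {"dr": [0, 0, 0], "slide": [1, 0, 71], "jaw": 2}, {"dr": [0, 0, 0], "slide": [1, 0, 71], "jaw": 2}, {"dr": [0, 0, 0], "slide": [1, 0, 71], "jaw": 2}, {"dr": [0, 0, 0], "slide": [1, 0, 71], "jaw": 2}])

```text
clock: 22.85
position: [467.5, 198.2, 22.2]
ee_rot: [0.096, 0.995, 0.001, 0.001]
contact_force: [-0.7, -0.5, 4.7]
gripper_width: 10.6
grasp_force: 64.1
```

Call:
step_arm(motion=[{"dr": [0, 0, 0], "slide": [0, 0, -15], "jaw": 2}, {"dr": [0, 0, 0], "slide": [0, 0, -40], "jaw": 2}, {"dr": [0, 0, 0], "slide": [0, 0, -75], "jaw": 2}, {"dr": [0, 0, 0], "slide": [0, 0, -110], "jaw": 2}, {"dr": [0, 0, -0.4], "slide": [0, 0, -115], "jaw": 2}, {"dr": [0, 0, -0.8], "slide": [0, 0, -115], "jaw": 2}, {"dr": [0, 0, -1.38], "slide": [0, 0, -115], "jaw": 2}, {"dr": [0, 0, -1.38], "slide": [0, 0, -115], "jaw": 2}])

```text
clock: 23.85
position: [466.9, 197.8, 137.0]
ee_rot: [0.001, 1.0, 0.0, 0.0]
contact_force: [0.0, -0.0, 0.7]
gripper_width: 10.2
grasp_force: 63.5
```

Call:
step_arm(motion=[{"dr": [0, 0, -0.6], "slide": [-10, 12, 0], "jaw": 2}, {"dr": [0, 0, -1.2], "slide": [-24, 30, 0], "jaw": 2}, {"dr": [0, 0, -1.8], "slide": [-39, 50, 0], "jaw": 2}, {"dr": [0, 0, -2.4], "slide": [-50, 64, 0], "jaw": 2}, {"dr": [0, 0, -3.0], "slide": [-57, 71, 0], "jaw": 2}, {"dr": [0, 0, -3.0], "slide": [-57, 71, 10], "jaw": 2}, {"dr": [0, 0, -3.0], "slide": [-57, 71, 25], "jaw": 2}, {"dr": [0, 0, -3.0], "slide": [-57, 71, 36], "jaw": 2}])

```text
clock: 24.85
position: [523.1, 267.9, 98.7]
ee_rot: [-0.207, 0.978, -0.0, -0.001]
contact_force: [-0.2, -0.8, -1.6]
gripper_width: 10.7
grasp_force: 63.5
```

Run:
```python
from h import *
np.set_printoptions(precision=1,suppress=True)
s=arm.read_state(); p=s["position"]; print(p,s["gripper_width"])
im={n:optics.get_image(n) for n in CAM}
print(fit(im,"lid","oblong",[p[0],p[1],.42],("side",),z0=p[2]-21))
u,v=proj("side",np.array([p]))[0].astype(int); cv2.imwrite("pics/a9.png",cv2.resize(im["side"][v-40:v+50,u-45:u+45],None,fx=6,fy=6,interpolation=cv2.INTER_CUBIC))
```

```text
[523.1 267.9  98.7] 10.688716879100909
[524.  268.1  26.6   0.3]
```

View pics/a9.png

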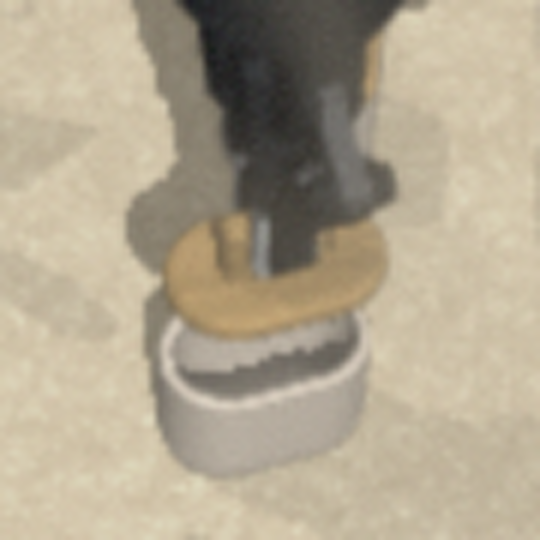

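The oblong lid hovers parallel to and centred on its pot. Now lowering.

Call:
step_arm(motion=[{"dr": [0, 0, 0], "slide": [-1, 0, 8], "jaw": 2}, {"dr": [0, 0, 0], "slide": [-1, 0, 16], "jaw": 2}, {"dr": [0, 0, 0], "slide": [-1, 0, 24], "jaw": 2}, {"dr": [0, 0, 0], "slide": [-1, 0, 29], "jaw": 2}, {"dr": [0, 0, 0], "slide": [-1, 0, 33], "jaw": 2}, {"dr": [0, 0, 0], "slide": [-1, 0, 36], "jaw": 2}, {"dr": [0, 0, 0], "slide": [-1, 0, 38], "jaw": 2}, {"dr": [0, 0, 0], "slide": [-1, 0, 38], "jaw": 2}])

```text
clock: 25.95
position: [524.9, 269.2, 62.2]
ee_rot: [-0.208, 0.978, -0.0, -0.0]
contact_force: [-0.2, -0.4, -0.6]
gripper_width: 10.2
grasp_force: 63.5
```

Call:
step_arm(motion=[{"dr": [0, 0, 0], "slide": [0, 0, 1], "jaw": 2}, {"dr": [0, 0, 0], "slide": [0, 0, 2], "jaw": 2}, {"dr": [0, 0, 0], "slide": [0, 0, 2], "jaw": 2}, {"dr": [0, 0, 0], "slide": [0, 0, 2], "jaw": 40}, {"dr": [0, 0, 0], "slide": [0, 0, 2], "jaw": 40}, {"dr": [0, 0, 0], "slide": [0, 0, 2], "jaw": 40}, {"dr": [0, 0, 0], "slide": [0, 0, -20], "jaw": 40}, {"dr": [0, 0, 0], "slide": [0, 0, -62], "jaw": 40}])

```text
clock: 26.95
position: [523.9, 268.4, 123.2]
ee_rot: [-0.208, 0.978, -0.001, -0.002]
contact_force: [1.1, 0.2, 0.2]
gripper_width: 40.2
grasp_force: 0.0
```

Call:
step_arm(motion=[{"dr": [0, 0, 0], "slide": [25, 0, -10], "jaw": 40}, {"dr": [0, 0, 0], "slide": [55, 0, -20], "jaw": 40}, {"dr": [0, 0, 0], "slide": [85, 0, -40], "jaw": 40}, {"dr": [0, 0, 0], "slide": [115, 0, -60], "jaw": 40}, {"dr": [0, 0, 0], "slide": [145, 0, -70], "jaw": 40}, {"dr": [0, 0, 0], "slide": [155, 0, -70], "jaw": 40}, {"dr": [0, 0, 0], "slide": [155, 0, -70], "jaw": 40}, {"dr": [0, 0, 0], "slide": [155, 0, -70], "jaw": 40}])

```text
clock: 27.95
position: [383.9, 206.6, 193.9]
ee_rot: [-0.208, 0.978, -0.0, -0.0]
contact_force: [-0.3, -0.6, 0.2]
gripper_width: 39.8
grasp_force: 0.0
```

Run:
```python
from h import *
im=optics.get_image("side"); cv2.imwrite("pics/b0.png",cv2.resize(im[130:390,210:350],None,fx=2.3,fy=2.3,interpolation=cv2.INTER_CUBIC))
```

```text
(no output)
```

View pics/b0.png

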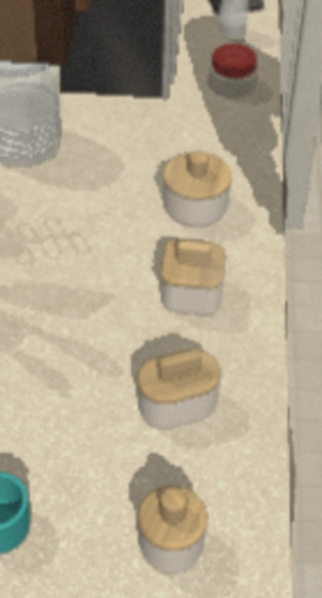

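All four lids lie flat on their pots at crop pixels (197,180), (193,265), (179,375) and (173,520). The timer and shaker are undisturbed.

```bash
python3 -c "
from bench import arm
print(arm.job_done())"
```

```text
the job is handed in; nothing more can be done
None
```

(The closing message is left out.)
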